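# Put the cleaver and shears back in their foam tray

### The job

Closing up the kitchen: put the small cleaver and the kitchen shears back in the foam tray, each in the cut-out of its own shape and the right way round, and press each one down past the springy foam lips until it is fully home on the pocket floor. Do not drop them, leave the other things on the table alone, and let go at the end.

Things in the scene. Friction and masses are not known exactly. Their poses are not given: they have to be found in the camera images.
- tray: Steel-rimmed tray 258 x 222 mm, 18 mm high, fixed to the table, filled with dark foam with two cut-outs 12 mm deep, grey floors. Origin at the centre of its underside; z up. Both cut-outs run along its x, tool tips towards +x; the cleaver's on its +y side, the shears' on its -y side. They follow the tools' outlines with 2.5 mm clearance sideways and 3.5 mm endways.
- cleaver_pocket (a point): Floor point of the cleaver pocket, 6 mm above the table, 12 mm below the foam's top, where the origin of cleaver lies when home; axes as the tray's. Beside it a springy lip on each side (32 mm long, along x) juts about 3.5 mm in: a tool laid in rests on them 6 to 10 mm too high, perhaps tilted; 6 to 12 N (15 to be sure) straight down on top of its gripping block pushes it past, and it stays.
- cleaver_pocket_tip (a point): Point on the same floor, 100 mm along the tray's +x from cleaver_pocket, where cleaver_tip lies when the cleaver is home.
- shears_pocket (a point): Floor point of the shears pocket, 6 mm above the table, 12 mm below the foam's top, where the origin of shears lies when home; axes as the tray's. Beside it a springy lip on each side (32 mm long, along x) juts about 3.5 mm in: a tool laid in rests on them 6 to 10 mm too high, perhaps tilted; 6 to 12 N (15 to be sure) straight down on top of its gripping block pushes it past, and it stays.
- shears_pocket_tip (a point): Point on the same floor, 100 mm along the tray's +x from shears_pocket, where shears_tip lies when the shears are home.
- cleaver: Small cleaver lying flat, 200 mm long, 0.3 kg. Origin on its underside near the centre of mass, x towards the blade's end, z up. Bar 26 mm wide (y -13 to 13), 24 mm high, x -100 to 30 mm: black handle, steel bolster from x = -4. Flat steel blade 5 mm thick at table level, x 30 to 100, y -45 to 15. Grip the bar across y at the origin, on its upper half: home, it stands 12 mm above the foam.
- cleaver_tip (a point): Point at the far end of the cleaver's blade, at x = 100, y = 0, z = 0 mm of the cleaver.
- shears: Closed rigid shears lying flat, 0.2 kg. Origin on the underside near the centre of mass, x to the tip, z up. Black neck (grip it across y on its upper half; home, it stands 12 mm above the foam) 26 wide, 24 mm high, x -30 to 30; blades 8 thick, at table level, 22 wide to x 75, 14 wide to x 100; loops 16 high: large x -95 to -30, y -45 to -3, small x -80 to -30, y 1 to 35.
- shears_tip (a point): Point at the tip of the blades, at x = 100, y = 0, z = 0 mm of the shears.
- tin: Bystander: green tin, 74 mm across, 110 mm high, standing; origin at the centre of its underside.
- jar: Bystander: jar with a brass lid, 72 mm across, 100 mm high, standing; origin at the centre of its underside.
- punnet: Bystander: clear punnet of grapes, 120 x 170 x 75 mm; origin at the centre of its underside.
- takeaway: Bystander: open white takeaway box, 140 x 170 x 45 mm; origin at the centre of its underside.
Mind the look-alikes: they are no part of the job. What is shaped like the shears but purple is not meant.

How it is judged:
At the end, for the whole second after the job is handed in: The cleaver and the shears each lie at rest in their own pocket, right way round: origin within 5 mm of its pocket point and at most 3 mm above it, tip within 6 mm of the pocket's tip point and at most 4 mm above it (distance between cleaver and cleaver_pocket below 0.005 m and distance between cleaver_tip and cleaver_pocket_tip below 0.006 m and z of cleaver in the frame of cleaver_pocket below 0.003 m and z of cleaver_tip in the frame of cleaver_pocket_tip below 0.004 m and distance between shears and shears_pocket below 0.005 m and distance between shears_tip and shears_pocket_tip below 0.006 m and z of shears in the frame of shears_pocket below 0.003 m and z of shears_tip in the frame of shears_pocket_tip below 0.004 m and linear speed of each of cleaver, shears below 0.02 m/s); the robot touches nothing.
It fails at once if the cleaver is dropped (moves untouched by the fingers faster than 0.6 m/s, about an 18 mm fall) (contact force between the fingers and cleaver below 0.05 N and linear speed of cleaver above 0.6 m/s).
It fails at once if the shears are dropped (move untouched by the fingers faster than 0.6 m/s, about an 18 mm fall) (contact force between the fingers and shears below 0.05 N and linear speed of shears above 0.6 m/s).
It fails at once if a bystander (tin, jar, punnet or takeaway box) is moved by more than 30 mm (distance of any of tin, jar, punnet, takeaway from where it was at the start of the episode above 0.03 m).
It also fails if it takes over 67 s, if anything falls off the work surface, if the arm or the gripper's body presses on something with over 40 N, if the wrist force passes 120 N, or if a joint passes its speed limit or range.

### The arm

A 7-joint arm with a two-finger parallel gripper is mounted at the origin on the work surface. World frame = base frame: x ahead of the robot, y to its left, z up, the work surface at z = 0. Lengths are in m, angles in rad, forces in N, time in s.
With the tool pointing down it reaches from about 0.35 to 0.9 m from the base axis. Payload 8.1 kg.
Tool frame: the origin (TCP) lies on the centre line of the jaws, within the pads' length; the fingertips stand 22 mm ahead of it and the grasp point (between the pads) lies 3 mm ahead of it; z points along the fingers, y is the line along which they close (so a half turn about z gives the same grasp; the last joint's range is limited). The gripper opens to 92 mm and grips with 3 to 60 N. Pads are 19 mm wide; open, the fingers measure 130 mm over their backs; the gripper's body (75 mm by 190 mm) begins 47 mm behind the grasp point.
Start: joints at [-1.278, 0.434, 0.025, 1.573, -0.012, 1.134, -0.075], TCP at [0.241, 0.577, 0.249] pointing down, gripper open.
Joint ranges: [-2.62, 2.62], [-0.44, 2.09], [-1.27, 1.32], [0.08, 2.57], [-1.32, 4.46], [0.12, 2], [-2.74, 2.74]. Speed limits (rad/s): [2.22, 2.22, 3.01, 3.01, 3.14, 3.14, 3.14].

### API

Orientations are given as a rotation vector (axis times angle).
In Python, from cell import arm gives the robot as it stands. The module is installed in compiled form; this text tells all that it offers.
- The arm moves only by the shell command python3 -m inch 'ROWS' [FORCE]. ROWS is text: rows parted by semicolons, each of 5 numbers parted by spaces: the shift along the tool's x, y, z in m, then the turn about the tool's z in rad, then the finger opening in m, from 0 to 0.0918. In form: x y z roll fingers; .... A call has 1 to 5 rows; each row is the pose to reach, as a shift and turn from the pose commanded when the call began, along the tool's axes at that moment; what a row does not reach only later rows make up. A row lasts 1/10 s, in which the tool goes at most 50 mm and 8.59 degrees, less where a joint would pass 70% of its speed; a pose out of reach is approached as far as the arm can. A call with a gripper value outside its range is refused whole. The fingers move at their own pace and stop on an object; FORCE is the grip in N (left out, the last holds). Time passes only in rows, so rows that repeat a pose let the fingers close. It gives the time, the measured TCP pose, the force, the opening and the grip force at its end, in the units of the state.
- arm.observe(): the state, without advancing time (a new reading comes with each control period).
- arm.get_image(name): name is "side" or "top" or "wrist"; returns the picture (420x560x3 uint8, red, green, blue); there is no depth.
- arm.get_calibration(name): a dict with "intrinsics" (3x3 intrinsics, pixels), "distortion" ([k1, k2, p1, p2, k3] as OpenCV has them; the pictures are not rectified), "pose" (4x4, takes a point from camera to world coordinates). Camera axes: x right, y up, looking along -z (the intrinsics and any distortion apply to the point x, -y, -z); pixel columns grow to the right and rows downward; lengths in m; the calibration is good to about 2 mm. A picture is of the moment at which its call begins: read the wrist's pose just before it. get_calibration takes no time and is no camera call; for the wrist camera it gives the pose at the moment of the call.
- arm.sign_off(): hands the job in; it is judged then, once.
Trained networks look in the newest picture that a camera, given by its name, has taken for a name from the list of things; names that differ only in an ending like _2 or _b are one class to them, and where a whole thing is asked for, a point or a joint stands for the part that bears it (a point fixed in the world has none). Each returns a list of dicts, best first, with "conf" (0 to 1); they miss things now and then, are a little off and sometimes report something else, mostly with a low value. They report only what shows in the picture. A call takes as long as a camera call. They do not tell look-alikes from the thing itself.
- arm.look_for(camera, query): "point" ([row, column] in pixels, amid what is visible of it).
- arm.silhouettes(camera, query): "region" (420x560 bool, what is visible of it) and "point" ([row, column] in pixels, amid what is visible of it).
- arm.place_of(camera, query): "point" ([row, column] in pixels: a listed point, or the origin of a listed thing).
The state is a dict: "clock": time; "joints": joint angles; "dq": joint speeds; "joint_efforts": joint torques, N m; "position": TCP position; "ee_rot": TCP orientation; "force": force on the tool from outside, world axes, zero at the start; "ft_torque": the same for the moment, N m; "width": opening from 0.0 (shut) to 1.0 (fully open); "gripper_force": force on a finger pad.
Only numpy, scipy, OpenCV 4.12 (cv2) and the standard library are available. Lean on these libraries where they do the work, as an engineer would, in place of code of your own. Each camera call takes 0.05 s, during which the arm holds its last target. There are 200 camera calls.

## Working session

There is one attempt and no reset: what is moved stays moved. The work goes in short steps, Python scripts to look and compute and a shell command to move; the robot and the scene stay as the last step left them, time stands still between calls to the robot, and variables do not carry over. Pictures are saved under pics/ and viewed, at most 13 in all, crops included, and the job is handed in when it is done.

```bash
mkdir -p pics; cat > h.py <<'E'
import numpy as np, cv2
from cell import arm
def ray(cam,pts,z):
    """pixels [row,col] -> world points on plane z"""
    c=arm.get_calibration(cam);P=np.array(c["pose"])
    p=np.array(pts,float).reshape(-1,2)[:,::-1].reshape(-1,1,2).copy()
    u=cv2.undistortPoints(p,np.array(c["intrinsics"]),np.array(c["distortion"])).reshape(-1,2)
    d=np.c_[u[:,0],-u[:,1],-np.ones(len(u))]@P[:3,:3].T
    o=P[:3,3]; return o+d*((z-o[2])/d[:,2])[:,None]
def save(cam,name):
    im=arm.get_image(cam);cv2.imwrite(f"pics/{name}.png",im[:,:,::-1]);return im
E
python3 - <<'E'
from h import *
s=arm.observe();print(s["clock"],s["position"],s["ee_rot"])
a=save("top","top");b=save("side","side")
for q in ["cleaver","cleaver_tip","shears","shears_tip","tray","cleaver_pocket","cleaver_pocket_tip","shears_pocket","shears_pocket_tip"]:
    for r in arm.place_of("top",q)[:3]:
        print(q,np.round(r["conf"],2),np.round(r["point"],1),np.round(ray("top",r["point"],0.006 if "pocket" in q else 0)[0],4))
E
```

```text
0.0 [0.2408048  0.57620302 0.24792569] [-6.17622751e-01 -3.08010701e+00  2.52479449e-03]
cleaver_tip 0.95 [197.4 301.5] [ 0.5906 -0.1288  0.    ]
shears 0.86 [143.2 354.3] [ 0.7518 -0.2853  0.    ]
shears 0.63 [226.8 382.2] [ 0.5043 -0.3571  0.    ]
shears_tip 0.69 [258.2 377.3] [ 0.4153 -0.3397  0.    ]
shears_tip 0.69 [116.5 374.4] [ 0.8338 -0.3474  0.    ]
tray 0.81 [222.1 186.4] [0.5207 0.1985 0.    ]
cleaver_pocket 0.63 [231.2 164.7] [0.4942 0.2577 0.006 ]
cleaver_pocket_tip 0.77 [199.6 151.8] [0.585  0.2976 0.006 ]
shears_pocket 0.7 [223.1 202.3] [0.5167 0.1525 0.006 ]
shears_pocket 0.35 [177.6  99.5] [0.6501 0.45   0.006 ]
```

View pics/top.png

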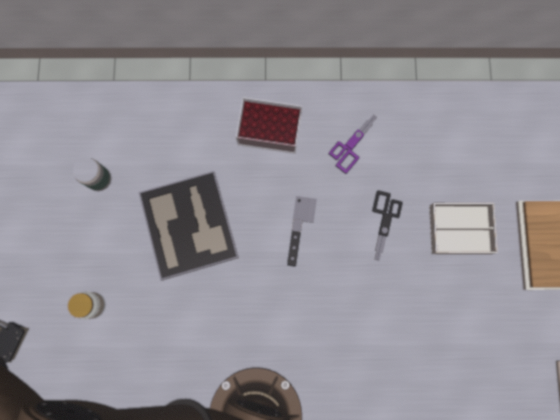

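View pics/side.png

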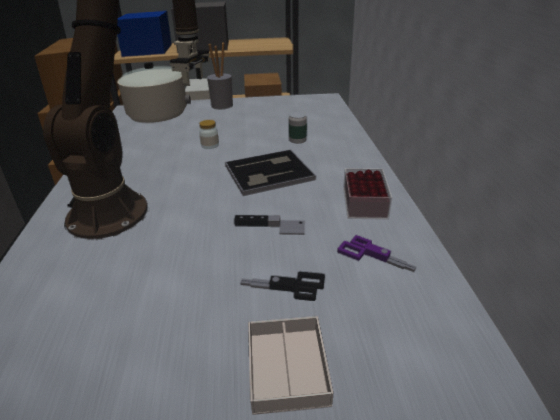

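The top view shows:
- Cleaver at about (row 230, col 298), blade up-image.
- Black shears at (220, 385), tip towards the robot at (258, 377). The purple look-alike is at (145, 350).
- Tray at (222, 187), with the cleaver pocket on the left at (231, 165) and the shears pocket on the right at (223, 205).

Could be mistaken for the shears: purple (143, 354) and black (227, 382). I choose black, which matches the description. There is only one cleaver.

```bash
python3 - <<'E'
from h import *
im=arm.get_image("top")
r=arm.silhouettes("top","tray")[0]["region"].astype(np.uint8)
c=max(cv2.findContours(r,0,2)[0],key=cv2.contourArea).reshape(-1,2)
w=ray("top",c[:,::-1],0.018)[:,:2]
print("tray",cv2.minAreaRect((w*1000).astype(np.float32)))
for q in ["cleaver","shears"]:
  for s in arm.silhouettes("top",q)[:3]:
    m=s["region"]; rr,cc=np.where(m); col=im[m].mean(0)
    w=ray("top",np.c_[rr,cc],0.01)[:,:2]; 
    print(q,s["conf"],s["point"],m.sum(),col.round(),w.mean(0).round(3),w.min(0).round(3),w.max(0).round(3))
    # dark pixels = handle
    d=im[rr,cc].max(1)<70; wd=w[d]
    if d.sum()>20:
        u=np.linalg.svd(wd-wd.mean(0))[2][0]; print(" dark",wd.mean(0).round(3),np.degrees(np.arctan2(u[1],u[0])).round(1))
R=cv2.Rodrigues(np.array(arm.observe()["ee_rot"]))[0];print(R.round(3))
cv2.imwrite("pics/crop.png",cv2.resize(im[100:280,130:420,::-1],None,fx=2.7,fy=2.7,interpolation=cv2.INTER_CUBIC))
E
```

```text
tray ((512.4609985351562, 190.6590118408203), (261.08917236328125, 225.3681640625), 16.58444595336914)
cleaver 0.97 [221.4, 299.5] 985 [117. 114. 122.] [ 0.512 -0.122] [ 0.394 -0.167] [ 0.593 -0.086]
 dark [ 0.449 -0.105] 171.9
shears 0.79 [146.8, 350.5] 744 [121.  93. 136.] [ 0.743 -0.273] [ 0.663 -0.347] [ 0.835 -0.207]
shears 0.68 [214.6, 383.9] 828 [90. 88. 94.] [ 0.524 -0.363] [ 0.409 -0.414] [ 0.609 -0.328]
 dark [ 0.548 -0.368] 177.4
shears 0.68 [227.4, 465.7] 3285 [182. 178. 175.] [ 0.497 -0.583] [ 0.427 -0.678] [ 0.57 -0.49]
[[-0.923  0.386  0.   ]
 [ 0.386  0.923  0.   ]
 [-0.     0.    -1.   ]]
```

View pics/crop.png

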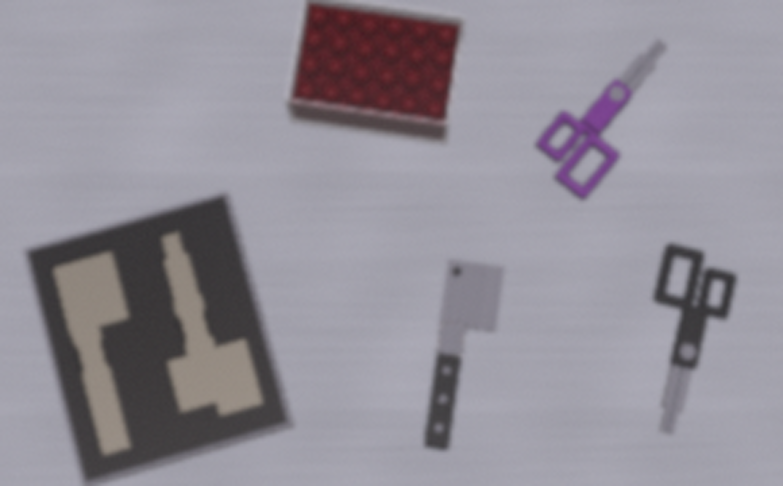

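The crop confirms black-handled shears at crop (690, 320) and cleaver at (450, 360). The tray pockets have their tips up-image, yaw about 16.6°. I'm now moving over the cleaver.

```bash
python3 -m inch '-0.034 -0.036 0 0 0.09; -0.067 -0.072 0 0 0.09; -0.101 -0.107 0 0 0.09; -0.134 -0.143 0 0 0.09; -0.168 -0.179 0 0 0.09'
python3 -m inch '-0.034 -0.036 0 0 0.09; -0.067 -0.072 0 0 0.09; -0.101 -0.107 0 0 0.09; -0.134 -0.143 0 0 0.09; -0.168 -0.179 0 0 0.09'
python3 -m inch '-0.034 -0.036 0 0 0.09; -0.067 -0.072 0 0 0.09; -0.101 -0.107 0 0 0.09; -0.134 -0.143 0 0 0.09; -0.168 -0.179 0 0 0.09'
python3 -m inch '0 0 0 -0.124 0.09; 0 0 0 -0.248 0.09; 0 0 0 -0.248 0.09; 0 0 0 -0.248 0.09'
cat >> h.py <<'E'
def tool():
    s=arm.observe();return np.array(s["position"]),cv2.Rodrigues(np.array(s["ee_rot"]))[0]
def rect(w):
    r=cv2.minAreaRect((w*1000).astype(np.float32));return np.round(r[0],1),np.round(r[1],1),round(r[2],1),cv2.boxPoints(r).round(1).tolist()
def to(p,yaw_y):
    """tool shift to world p, and roll bringing tool y to world angle yaw_y (deg, mod 180)"""
    t,R=tool();d=R.T@(np.array(p)-t);a=np.degrees(np.arctan2(R[1,1],R[0,1]))
    r=-np.radians((yaw_y-a+90)%180-90);return d.round(4),round(r,4)
E
python3 - <<'E'
from h import *
p,R=tool();print(p,R.round(3).tolist(),arm.observe()["joints"])
im=save("wrist","w1")
for q in ["cleaver","cleaver_tip"]:
    for r in arm.place_of("wrist",q)[:2]: print(q,r["conf"],r["point"],ray("wrist",r["point"],0)[0].round(4))
for s in arm.silhouettes("wrist","cleaver")[:2]:
    m=s["region"];print(s["conf"],s["point"],m.sum())
    for z in (0.024,):
      rr,cc=np.where(m&(im.max(2)<75));w=ray("wrist",np.c_[rr,cc],z)[:,:2];print("handle",len(w),rect(w))
E
```

```text
clock: 1.25
position: [0.3273, 0.345, 0.2489]
ee_rot: [0.617, 3.08, 0.001]
force: [1.6, 0.2, 0.2]
width: 0.98
gripper_force: 0.0
clock: 1.75
position: [0.4133, 0.115, 0.2491]
ee_rot: [0.617, 3.08, 0.001]
force: [1.3, -0.1, -1.0]
width: 0.984
gripper_force: 0.0
clock: 2.25
position: [0.4994, -0.115, 0.2491]
ee_rot: [0.617, 3.08, 0.001]
force: [0.4, 0.6, -0.1]
width: 0.981
gripper_force: 0.0
clock: 2.65
position: [0.4989, -0.113, 0.2488]
ee_rot: [0.237, 3.132, 0.0]
force: [-0.2, -0.0, 0.2]
width: 0.981
gripper_force: 0.0
[ 0.49890148 -0.11299983  0.2487878 ] [[-0.989, 0.151, 0.0], [0.151, 0.989, 0.0], [-0.0, 0.0, -1.0]] [-0.22057562  0.25401926  0.42293053  1.87177301 -0.12019368  1.04039728
  1.67080705]
cleaver 0.66 [176.4, 280.7] [ 0.4967 -0.1099  0.    ]
cleaver_tip 0.62 [251.8, 279.7] [ 0.5912 -0.1253  0.    ]
0.89 [201.9, 275.3] 5456
handle 1002 (array([ 488.5, -110.7]), array([ 24.2, 182.6]), 81.0, [[396.5, -108.4000015258789], [576.7999877929688, -137.0], [580.5999755859375, -113.0999984741211], [400.29998779296875, -84.5]])
```

View pics/w1.png

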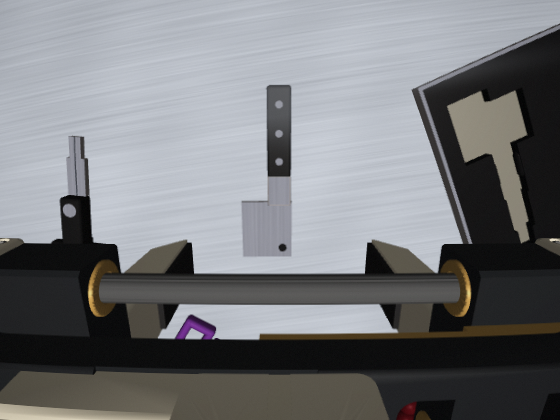

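The wrist view shows the cleaver upright in the image: handle columns 267–291, rows 85–176, bolster joint at (176, 279). It is well aligned with the tool. I'll work out its pose from these pixels.

```bash
python3 - <<'E'
from h import *
w=ray("wrist",[[86,267.5],[86,291],[175.5,267.5],[175.5,291]],0.024)[:,:2]
print(w.round(4))
e=(w[0]+w[1])/2;b=(w[2]+w[3])/2;u=(b-e)/np.linalg.norm(b-e)
print("len",np.linalg.norm(b-e),"wid",np.linalg.norm(w[0]-w[1]),"yaw",np.degrees(np.arctan2(u[1],u[0])))
o=b+u*0.004;print("origin",o); yaw=np.degrees(np.arctan2(u[1],u[0]))
w0=ray("wrist",[[256,242],[256,291.5]],0.005)[:,:2];print("blade end",w0,o+u*.1)
print(to([*o,0.022],yaw+90))
E
```

```text
[[ 0.3964 -0.1089]
 [ 0.4001 -0.0847]
 [ 0.4894 -0.1237]
 [ 0.4933 -0.098 ]]
len 0.09416357097310613 wid 0.024418396425750576 yaw -8.558216331638596
origin [ 0.49531517 -0.11143122]
blade end [[ 0.58775751 -0.17227093]
 [ 0.59692447 -0.11125879]] [ 0.59420169 -0.12631264]
(array([0.0038, 0.0008, 0.2268]), np.float64(0.0005))
```

```bash
python3 -m inch '0.004 0.001 0.045 0 0.06; 0.004 0.001 0.09 0 0.06; 0.004 0.001 0.135 0 0.06; 0.004 0.001 0.18 0 0.06; 0.004 0.001 0.195 0 0.06' 40
python3 -m inch '0 0 0.01 0 0.06; 0 0 0.018 0 0.06; 0 0 0.018 0 0.06; 0 0 0.018 0 0.06'
python3 -m inch '0 0 0 0 0.005; 0 0 0 0 0.005; 0 0 0 0 0.005; 0 0 0 0 0.005; 0 0 0 0 0.005' 40
```

```text
clock: 3.35
position: [0.4928, -0.1109, 0.0501]
ee_rot: [-0.232, -3.128, 0.0]
force: [-0.2, -0.8, 1.4]
width: 0.659
gripper_force: 0.0
clock: 3.75
position: [0.4958, -0.1116, 0.0365]
ee_rot: [0.232, 3.131, 0.0]
force: [-0.1, 0.1, -0.0]
width: 0.653
gripper_force: 0.0
clock: 4.25
position: [0.4952, -0.1117, 0.0359]
ee_rot: [0.232, 3.133, -0.0]
force: [-0.7, -0.1, 2.7]
width: 0.275
gripper_force: 40.0
```

```bash
python3 -m inch '0 0 -0.02 0 0.005; 0 0 -0.06 0 0.005; 0 0 -0.11 0 0.005; 0 0 -0.16 0 0.005; 0 0 -0.21 0 0.005'
python3 -m inch '-0.017 0.04 0 -0.1 0.005; -0.034 0.08 0 -0.2 0.005; -0.051 0.12 0 -0.3 0.005; -0.068 0.16 0 -0.4 0.005; -0.085 0.2 0 -0.436 0.005'
python3 -m inch '0 0 0 0 0.005; 0 0 0 0 0.005; 0 0 0 0 0.005'
python3 - <<'E'
from h import *
p,R=tool();print(p,np.degrees(np.arctan2(R[1,1],R[0,1])),arm.observe()["joints"])
im=save("wrist","w2")
for q in ["cleaver_pocket","cleaver_pocket_tip","shears_pocket","shears_pocket_tip"]:
    for r in arm.place_of("wrist",q)[:2]: print(q,r["conf"],r["point"],ray("wrist",r["point"],0.006)[0].round(4))
E
```

```text
clock: 4.75
position: [0.4941, -0.1115, 0.2473]
ee_rot: [-0.232, -3.132, 0.0]
force: [1.1, 0.6, -3.2]
width: 0.278
gripper_force: 40.0
clock: 5.25
position: [0.6087, 0.0752, 0.2452]
ee_rot: [0.457, -3.107, -0.0]
force: [1.4, -0.4, -3.0]
width: 0.277
gripper_force: 40.0
clock: 5.55
position: [0.6079, 0.0724, 0.2452]
ee_rot: [0.448, -3.108, 0.001]
force: [0.1, -0.5, -3.5]
width: 0.277
gripper_force: 40.0
[0.60793962 0.07235836 0.24521568] 106.41379901182978 [-0.40609598  0.42141447  0.28699809  1.62638867 -0.12843224  1.11399812
  1.77133674]
cleaver_pocket 0.94 [129.0, 466.0] [0.4912 0.2588 0.006 ]
cleaver_pocket_tip 0.89 [215.5, 455.9] [0.5892 0.2899 0.006 ]
shears_pocket 0.96 [134.4, 366.6] [0.5308 0.1519 0.006 ]
shears_pocket_tip 0.58 [215.2, 365.2] [0.6203 0.1834 0.006 ]
```

View pics/w2.png

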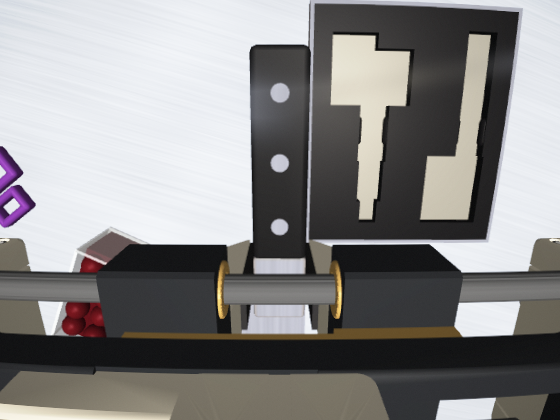

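The tray fills the right of the view, with rim corners near (3, 313), (11, 521), (240, 488) and (240, 310). The cleaver pocket is on the right (bar columns 455–490, blade rows 156–219) and the shears pocket on the left. The cleaver is held straight.

```bash
python3 - <<'E'
from h import *
from scipy.optimize import least_squares
def pr(r,z): return ray("wrist",r,z)[:,:2]
C=pr([[3,312],[11,521],[240.5,488.5],[240.5,310]],0.018)   # -x-y, -x+y, +x+y, +x-y
B=np.array([[-.129,-.111],[-.129,.111],[.129,.111],[.129,-.111]])
def rot(a): return np.array([[np.cos(a),-np.sin(a)],[np.sin(a),np.cos(a)]])
f=least_squares(lambda v:((B@rot(v[2]).T+v[:2])-C).ravel(),[.51,.19,.29]);x,y,a=f.x
print("tray",x,y,np.degrees(a),"res mm",(f.fun.reshape(-1,2)*1000).round(1).tolist())
T=lambda w:(w-[x,y])@rot(a)*1000
# pocket floor edges (grey) in tray mm
for n,r in {"clv bar back L,R":[[34,468],[34,490]],"clv blade end L,R":[[219,421],[219,469]],"clv blade root L":[[156,427]],"sh back L,mid":[[34,332],[34,376]],"sh tip L,R":[[219,359],[219,373]],"sh loops front":[[105,332],[105,409]],"small loop back R":[[50,410]],"sh neck L,R":[[125,360],[125,385]]}.items():
    print(n,"floor",T(pr(r,.006)).round(1).tolist(),"foam top",T(pr(r,.018)).round(1).tolist())
for n,p in dict(cp=[.4912,.2588],ct=[.5892,.2899],sp=[.5308,.1519],st=[.6203,.1834]).items(): print(n,T(np.array(p)).round(1))
E
```

```text
tray 0.5142672564400518 0.1948036817024202 16.650880564629556 res mm [[-1.7, -1.3], [-3.3, 1.1], [0.8, 2.1], [4.2, -1.9]]
clv bar back L,R floor [[-103.7, 59.4], [-104.7, 84.2]] foam top [[-100.8, 52.9], [-101.8, 77.0]]
clv blade end L,R floor [[103.5, 27.2], [103.9, 87.5]] foam top [[99.7, 21.7], [100.2, 80.2]]
clv blade root L floor [[27.7, 26.2]] foam top [[26.4, 20.7]]
sh back L,mid floor [[-100.6, -87.7], [-101.1, -41.0]] foam top [[-97.8, -89.5], [-98.3, -44.3]]
sh tip L,R floor [[103.0, -48.5], [103.1, -31.6]] foam top [[99.3, -51.6], [99.4, -35.2]]
sh loops front floor [[-28.0, -85.6], [-28.5, 0.1]] foam top [[-27.5, -87.5], [-28.1, -4.5]]
small loop back R floor [[-85.7, -3.3]] foam top [[-83.4, -7.8]]
sh neck L,R floor [[-6.6, -53.6], [-6.7, -25.4]] foam top [[-6.8, -56.5], [-6.9, -29.2]]
cp [-3.8 67.9]
ct [99.  69.6]
sp [  3.5 -45.8]
st [ 98.3 -41.3]
```

```bash
python3 -m inch '0 0.045 0 -0.003 0.005; 0 0.09 0 -0.003 0.005; 0 0.135 0 -0.003 0.005; 0 0.158 0 -0.003 0.005; 0 0.158 0 -0.003 0.005'
python3 -m inch '0 0.0 0 0 0.005; 0 0 0 0 0.005'
python3 - <<'E'
from h import *
p,R=tool();print(p,np.degrees(np.arctan2(R[1,1],R[0,1])))
im=save("wrist","w3")
for q in ["cleaver_pocket","cleaver_pocket_tip","shears_pocket","shears_pocket_tip"]:
    for r in arm.place_of("wrist",q)[:2]: print(q,r["conf"],r["point"],ray("wrist",r["point"],0.006)[0].round(4))
E
```

```text
clock: 6.3
position: [0.5618, 0.2303, 0.2457]
ee_rot: [0.466, -3.106, -0.004]
force: [-0.3, -0.3, -3.4]
width: 0.28
gripper_force: 40.0
clock: 6.5
position: [0.5643, 0.2235, 0.2459]
ee_rot: [-0.452, 3.108, -0.001]
force: [0.8, -0.1, -3.0]
width: 0.275
gripper_force: 40.0
[0.5643131  0.22345262 0.24590937] 106.55155174224032
cleaver_pocket 0.63 [129.7, 327.1] [0.4947 0.2584 0.006 ]
cleaver_pocket_tip 0.91 [212.4, 327.9] [0.5853 0.2902 0.006 ]
shears_pocket 0.57 [127.3, 227.7] [0.5235 0.152  0.006 ]
shears_pocket_tip 0.58 [214.5, 231.0] [0.6204 0.1811 0.006 ]
```

View pics/w3.png

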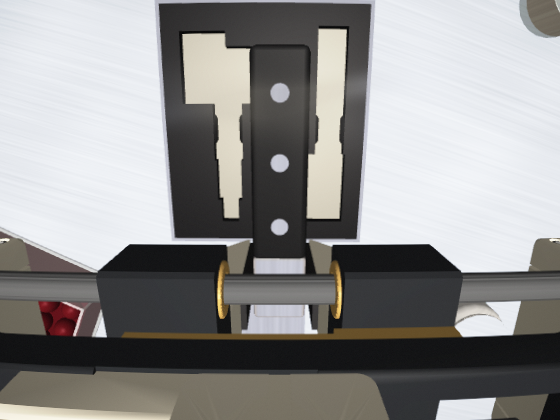

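The tray is centred now: rim corners (3, 159), (3, 371), (240, 357) and (241, 173). The cleaver bar pocket is at columns 317–347 and the shears pocket at columns 183–250. I'm refitting.

```bash
python3 - <<'E'
from h import *
from scipy.optimize import least_squares
def pr(r,z): return ray("wrist",r,z)[:,:2]
C=pr([[3,159],[3,371.5],[240.5,357],[241,173]],0.018)
B=np.array([[-.129,-.111],[-.129,.111],[.129,.111],[.129,-.111]])
def rot(a): return np.array([[np.cos(a),-np.sin(a)],[np.sin(a),np.cos(a)]])
f=least_squares(lambda v:((B@rot(v[2]).T+v[:2])-C).ravel(),[.51,.19,.29]);x,y,a=f.x
print("tray",x,y,np.degrees(a),"res mm",(f.fun.reshape(-1,2)*1000).round(1).tolist())
T=lambda w:(w-[x,y])@rot(a)*1000
for n,r in {"clv bar back L,R":[[28,318],[28,347.5]],"clv blade end R":[[219,341]],"sh back L":[[34,182]],"sh tip L,R":[[219,225],[219,239]],"loops front L":[[105,186]]}.items():
    print(n,"floor",T(pr(r,.006)).round(1).tolist(),"foam top",T(pr(r,.018)).round(1).tolist())
for n,p in dict(cp=[.4947,.2584],ct=[.5853,.2902],sp=[.5235,.1520],st=[.6204,.1811]).items(): print(n,T(np.array(p)).round(1))
print("cleaver pocket",[x,y]+rot(a)@[0,.069],"shears pocket",[x,y]+rot(a)@[0,-.0415]); print(to([*([x,y]+rot(a)@[0,.069]),.1],90+np.degrees(a)))
E
```

```text
tray 0.5143450628371324 0.19310838732545435 16.20199577592135 res mm [[-0.8, -5.0], [-2.5, 2.8], [2.1, 3.4], [1.2, -1.2]]
clv bar back L,R floor [[-105.6, 55.6], [-106.1, 86.6]] foam top [[-102.6, 54.3], [-103.2, 84.3]]
clv blade end R floor [[103.3, 90.2]] foam top [[99.6, 87.8]]
sh back L floor [[-99.7, -87.6]] foam top [[-96.9, -84.3]]
sh tip L,R floor [[104.1, -48.5], [104.0, -31.7]] foam top [[100.4, -46.4], [100.3, -30.2]]
loops front L floor [[-26.8, -87.1]] foam top [[-26.3, -83.9]]
cp [-0.6 68.2]
ct [95.2 73.4]
sp [ -2.7 -42. ]
st [ 98.5 -41.1]
cleaver pocket [0.49509237 0.25936798] shears pocket [0.52592458 0.1532566 ]
(array([0.0561, 0.0533, 0.1458]), np.float64(0.0068))
```

```bash
python3 -m inch '0.028 0.027 0 0.003 0.005; 0.056 0.054 0 0.003 0.005; 0.056 0.054 0.05 0.003 0.005; 0.056 0.054 0.1 0.003 0.005; 0.056 0.054 0.14 0.003 0.005'
python3 -m inch '0 0 0.02 0 0.005; 0 0 0.031 0 0.005; 0 0 0.031 0 0.005; 0 0 0.031 0 0.005'
python3 - <<'E'
from h import *
p,R=tool();print(p,np.degrees(np.arctan2(R[1,1],R[0,1])))
im=save("wrist","w4")
E
```

```text
clock: 7.25
position: [0.494, 0.2607, 0.104]
ee_rot: [-0.452, 3.109, 0.0]
force: [1.1, 0.2, -4.5]
width: 0.275
gripper_force: 40.0
clock: 7.65
position: [0.4955, 0.2611, 0.0758]
ee_rot: [-0.45, 3.108, 0.001]
force: [-0.5, -0.5, -2.9]
width: 0.281
gripper_force: 40.0
[0.49551839 0.26110079 0.07576351] 106.48498390838958
```

View pics/w4.png

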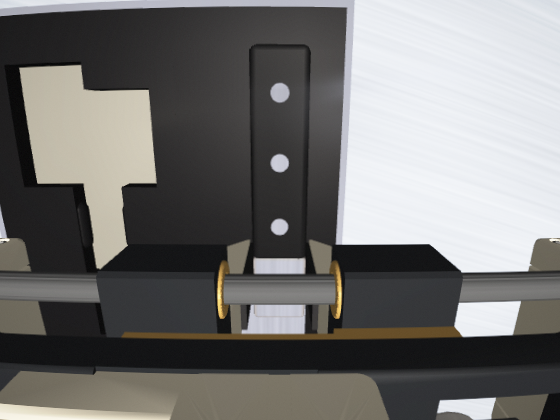

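The held handle fully hides its own pocket in this view, so it is roughly centred. The shears pocket is clear on the left (floor left edge (183, 37), loop front row 184) and the right rim runs along column 347→340. I'll check the lateral offset from these.

```bash
python3 - <<'E'
from h import *
t,R=tool()
def L(r,z):
    w=ray("wrist",r,z); d=(w-t)@R; return np.c_[-d[:,0],d[:,1]].round(4)*1000  # approx tray axes about TCP (x fwd,y left)
print("rim right top (exp y +42, rel pocket 69)",L([[15,352],[230,348]],.018).tolist(), "inner",L([[15,347],[230,341]],.018).tolist())
print("rim back (exp x -129)",L([[3,120],[3,340]],.018).tolist())
print("sh floor left (exp -110.5-47.5=-158)",L([[75,22],[180,37]],.006).tolist())
print("sh foamtop right loops (exp -110.5+37.5=-73)",L([[95,150],[180,156]],.018).tolist())
print("sh loops front (exp -26.5)",L([[184,50],[184,150]],.006).tolist(), "back floor(top-hidden) (exp -98.5)",L([[66,50]],.018).tolist(),L([[66,50]],.006).tolist())
# handle in hand: bar top at cleaver z 24 -> world z
z=t[2]-.036+.024
print("handle top L,R,back",L([[150,251],[150,309],[46,280],[255,280]],z).tolist())
m=arm.get_image("side");cv2.imwrite("pics/s4.png",cv2.resize(m[120:240,190:350,::-1],None,fx=4,fy=4,interpolation=cv2.INTER_CUBIC))
E
```

```text
rim right top (exp y +42, rel pocket 69) [[-123.89999999999999, 39.199999999999996], [-1.8, 42.9]] inner [[-123.89999999999999, 36.4], [-1.8, 38.5]]
rim back (exp x -129) [[-131.39999999999998, -86.3], [-129.8, 32.5]]
sh floor left (exp -110.5-47.5=-158) [[-97.69999999999999, -158.1], [-32.0, -159.5]]
sh foamtop right loops (exp -110.5+37.5=-73) [[-82.69999999999999, -73.5], [-33.7, -74.39999999999999]]
sh loops front (exp -26.5) [[-29.3, -150.79999999999998], [-28.9, -83.2]] back floor(top-hidden) (exp -98.5) [[-100.2, -130.8]] [[-102.1, -138.8]]
handle top L,R,back [[-55.5, -12.7], [-55.5, 13.2], [-98.7, 0.2], [-5.0, 0.2]]
```

View pics/s4.png

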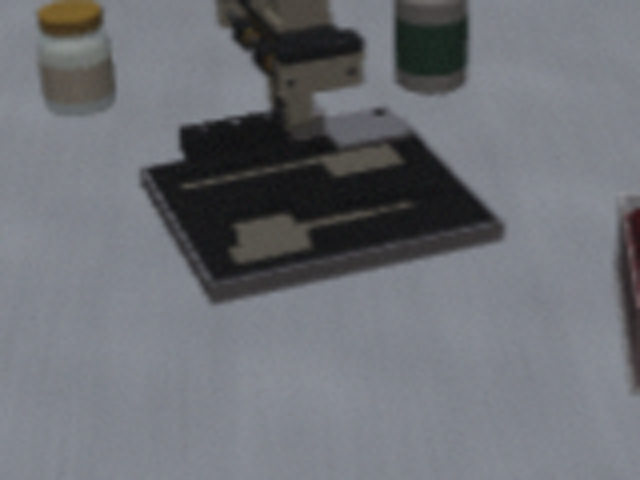

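```bash
python3 -m inch '0.002 -0.001 0 0 0.005; 0.002 -0.001 0.005 0 0.005; 0.002 -0.001 0.01 0 0.005; 0.002 -0.001 0.014 0 0.005; 0.002 -0.001 0.014 0 0.005'
python3 -m inch '0 0 0.002 0 0.005; 0 0 0.004 0 0.005; 0 0 0.006 0 0.005; 0 0 0.008 0 0.005; 0 0 0.008 0 0.005'
```

```text
clock: 8.25
position: [0.4925, 0.2591, 0.0599]
ee_rot: [0.451, -3.108, 0.001]
force: [-0.2, -0.4, -3.2]
width: 0.277
gripper_force: 40.0
clock: 8.75
position: [0.4928, 0.2593, 0.0525]
ee_rot: [0.451, -3.109, 0.0]
force: [-0.5, 0.0, -2.4]
width: 0.278
gripper_force: 40.0
```

Already 1.5 mm inside the pocket without contact, so I'm pressing down while still holding it.

```bash
python3 -m inch '0 0 0.002 0 0.005; 0 0 0.004 0 0.005; 0 0 0.006 0 0.005; 0 0 0.006 0 0.005'
python3 -m inch '0 0 0.001 0 0.005; 0 0 0.002 0 0.005; 0 0 0.003 0 0.005; 0 0 0.0045 0 0.005; 0 0 0.0045 0 0.005'
```

```text
clock: 9.15
position: [0.4936, 0.2592, 0.0469]
ee_rot: [-0.45, 3.108, 0.0]
force: [1.6, -0.9, -0.1]
width: 0.281
gripper_force: 40.0
clock: 9.65
position: [0.4933, 0.2593, 0.0421]
ee_rot: [-0.451, 3.109, -0.0]
force: [3.3, -1.1, 0.0]
width: 0.275
gripper_force: 40.0
```

```bash
python3 -m inch '0 0 0 0 0.05; 0 0 0 0 0.05; 0 0 0 0 0.05; 0 0 -0.02 0 0.05; 0 0 -0.04 0 0.05'
python3 -m inch '0 0 0 0 0; 0 0 0 0 0; 0 0 0 0 0; 0 0 0 0 0; 0 0 0 0 0'
python3 -m inch '0 0 0.01 0 0; 0 0 0.018 0 0; 0 0 0.024 0 0; 0 0 0.028 0 0; 0 0 0.028 0 0'
```

```text
clock: 10.15
position: [0.4921, 0.2592, 0.082]
ee_rot: [0.451, -3.107, 0.001]
force: [0.3, 1.1, 0.3]
width: 0.543
gripper_force: 0.0
clock: 10.65
position: [0.4926, 0.2592, 0.0816]
ee_rot: [0.451, -3.108, 0.001]
force: [0.0, -0.4, -0.7]
width: 0.156
gripper_force: 0.0
clock: 11.15
position: [0.4926, 0.2591, 0.0534]
ee_rot: [0.451, -3.108, 0.001]
force: [-0.2, -0.9, 0.1]
width: 0.007
gripper_force: 0.0
```

```bash
python3 -m inch '0 0 0.001 0 0; 0 0 0.002 0 0; 0 0 0.003 0 0; 0 0 0.003 0 0'
python3 -m inch '0 0 0.001 0 0; 0 0 0.002 0 0; 0 0 0.002 0 0; 0 0 0.002 0 0'
```

```text
clock: 11.55
position: [0.4932, 0.2595, 0.0523]
ee_rot: [-0.451, 3.108, 0.001]
force: [-2.6, -1.8, 10.9]
width: 0.009
gripper_force: 5.7
clock: 11.95
position: [0.4933, 0.2595, 0.0521]
ee_rot: [-0.45, 3.108, 0.002]
force: [-8.7, -5.0, 35.7]
width: 0.002
gripper_force: 17.8
```

Top contact at TCP 52 mm means the top is at 30 mm, so the cleaver is home. On to the shears.

```bash
python3 -m inch '0 0 -0.02 0 0.02; 0 0 -0.06 0 0.06; 0 0 -0.11 0 0.06; 0 0 -0.16 0 0.06; 0 0 -0.2 0 0.06'
python3 -m inch '0.011 -0.039 0 0 0.06; 0.022 -0.079 0 0 0.06; 0.034 -0.118 0 0 0.06; 0.045 -0.158 0 0 0.06; 0.056 -0.197 0 0 0.06'
python3 -m inch '0.011 -0.039 0 0 0.06; 0.022 -0.079 0 0 0.06; 0.034 -0.118 0 0 0.06; 0.045 -0.158 0 0 0.06; 0.056 -0.197 0 0 0.06'
python3 -m inch '0.011 -0.039 0 0 0.06; 0.022 -0.079 0 0 0.06; 0.034 -0.118 0 0 0.06; 0.045 -0.158 0 0 0.06; 0.056 -0.197 0 0 0.06'
python3 -m inch '0 0 0 0.12 0.06; 0 0 0 0.24 0.06; 0 0 0 0.36 0.06; 0 0 0 0.48 0.06; 0 0 0 0.48 0.06'
python3 -m inch '0 0 0 0 0.06; 0 0 0 0 0.06'
python3 - <<'E'
from h import *
p,R=tool();print(p,np.degrees(np.arctan2(R[1,1],R[0,1])),arm.observe()["joints"])
im=save("wrist","w5")
for q in ["shears","shears_tip"]:
    for r in arm.place_of("wrist",q)[:2]: print(q,r["conf"],r["point"],ray("wrist",r["point"],0)[0].round(4))
E
```

```text
clock: 12.45
position: [0.4934, 0.2594, 0.2526]
ee_rot: [-0.45, 3.107, 0.002]
force: [1.0, 0.3, -0.3]
width: 0.391
gripper_force: 0.0
clock: 12.95
position: [0.495, 0.0528, 0.2496]
ee_rot: [-0.451, 3.108, 0.0]
force: [0.1, -0.7, -1.1]
width: 0.653
gripper_force: 0.0
clock: 13.45
position: [0.4973, -0.1519, 0.2496]
ee_rot: [-0.451, 3.108, 0.0]
force: [0.5, 0.6, 0.5]
width: 0.654
gripper_force: 0.0
clock: 13.95
position: [0.4997, -0.3567, 0.2495]
ee_rot: [-0.451, 3.108, -0.0]
force: [0.8, -0.6, -0.3]
width: 0.65
gripper_force: 0.0
clock: 14.45
position: [0.4999, -0.3548, 0.2492]
ee_rot: [0.304, 3.127, 0.0]
force: [-1.0, -0.3, -0.5]
width: 0.653
gripper_force: 0.0
clock: 14.65
position: [0.4999, -0.355, 0.2493]
ee_rot: [0.296, 3.127, 0.0]
force: [-0.2, -0.1, -0.3]
width: 0.656
gripper_force: 0.0
[ 0.49989005 -0.35495391  0.24931561] 79.17217344187254 [ 0.11749641  0.45407448  0.60765482  1.63841256 -0.27979043  1.13719769
  2.17797743]
shears 0.64 [185.9, 271.0] [ 0.5069 -0.3655  0.    ]
shears_tip 0.62 [103.3, 280.9] [ 0.4163 -0.3361  0.    ]
```

View pics/w5.png

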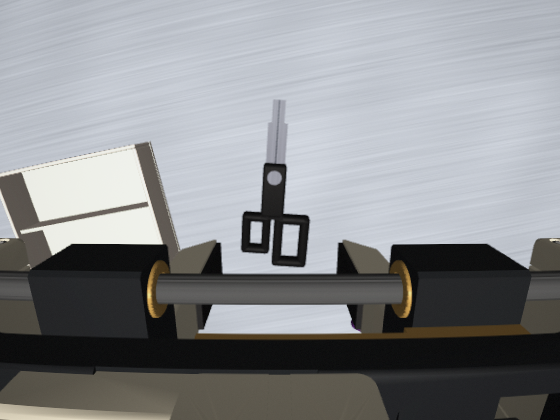

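The black shears are at neck (190, 274), tip (100, 280) and large loop on the right (290, 240). Slightly rotated relative to the tool.

```bash
python3 - <<'E'
from h import *
n=ray("wrist",[[164,264],[164,286.5],[212,261],[212,284.5]],.024)[:,:2]
f=(n[0]+n[1])/2;b=(n[2]+n[3])/2
tip=ray("wrist",[[100,279.5]],.008)[0,:2]
lb=ray("wrist",[[265,275],[265,305]],.016)[:,:2]
m=(f+b)/2;print("neck",f,b,np.linalg.norm(f-b),"w",np.linalg.norm(n[0]-n[1]),np.linalg.norm(n[2]-n[3]))
for v in (tip-m,f-b): print(np.linalg.norm(v),np.degrees(np.arctan2(v[1],v[0])))
v=tip-m;u=v/np.linalg.norm(v);yaw=np.degrees(np.arctan2(v[1],v[0]))
print("o from tip",tip-.1*u,"o front",f-.03*u,"o back",b+.03*u,"loop back x",(lb-tip)@u*1000+100)
print(to([*(f-.03*u),.036],yaw+90))
E
```

```text
neck [ 0.47902785 -0.35464858] [ 0.53225215 -0.36802415] 0.054879256079948716 w 0.02469714747937218 0.026796018534980932
0.09587389194852299 165.3410195478253
0.054879256079948716 165.89336570089293
o from tip [ 0.5096318  -0.36238054] o front [ 0.50805132 -0.36224054] o back [ 0.50322868 -0.36043219] loop back x [-92.66026175 -90.33966652]
(array([-0.0094, -0.0055,  0.2133]), np.float64(0.0652))
```

```bash
python3 -m inch '-0.0095 -0.0055 0.045 0.064 0.06; -0.0095 -0.0055 0.09 0.064 0.06; -0.0095 -0.0055 0.135 0.064 0.06; -0.0095 -0.0055 0.18 0.064 0.06; -0.0095 -0.0055 0.195 0.064 0.06' 40
python3 -m inch '0 0 0.01 0 0.06; 0 0 0.018 0 0.06; 0 0 0.018 0 0.06; 0 0 0.018 0 0.06'
python3 -m inch '0 0 0 0 0.005; 0 0 0 0 0.005; 0 0 0 0 0.005; 0 0 0 0 0.005; 0 0 0 0 0.005' 40
python3 -m inch '0 0 -0.02 0 0.005; 0 0 -0.06 0 0.005; 0 0 -0.11 0 0.005; 0 0 -0.16 0 0.005; 0 0 -0.21 0 0.005'
python3 -m inch '0 0 0 0 0.005; 0 0 0 0 0.005'
python3 - <<'E'
from h import *
t,R=tool();print(t,np.degrees(np.arctan2(R[1,1],R[0,1])),arm.observe()["joints"])
im=save("wrist","w6")
E
```

```text
clock: 15.3
position: [0.506, -0.3604, 0.0501]
ee_rot: [-0.399, -3.11, -0.004]
force: [0.3, 0.3, -0.4]
width: 0.653
gripper_force: 0.0
clock: 15.7
position: [0.5089, -0.3629, 0.0377]
ee_rot: [0.4, 3.114, -0.001]
force: [0.3, -0.3, 0.1]
width: 0.652
gripper_force: 0.0
clock: 16.2
position: [0.5081, -0.3623, 0.0363]
ee_rot: [0.401, 3.116, -0.0]
force: [0.3, 0.6, 2.3]
width: 0.278
gripper_force: 40.0
clock: 16.7
position: [0.5075, -0.3619, 0.2479]
ee_rot: [-0.401, -3.115, -0.0]
force: [2.6, -0.3, -2.3]
width: 0.281
gripper_force: 40.0
clock: 16.9
position: [0.5084, -0.3623, 0.2469]
ee_rot: [0.4, 3.114, -0.0]
force: [0.5, -0.0, -2.3]
width: 0.28
gripper_force: 40.0
[ 0.50837923 -0.36230279  0.2469436 ] 75.3511378916886 [ 0.11582715  0.47878516  0.62771445  1.61513045 -0.30258286  1.14470622
  2.13094697]
```

View pics/w6.png

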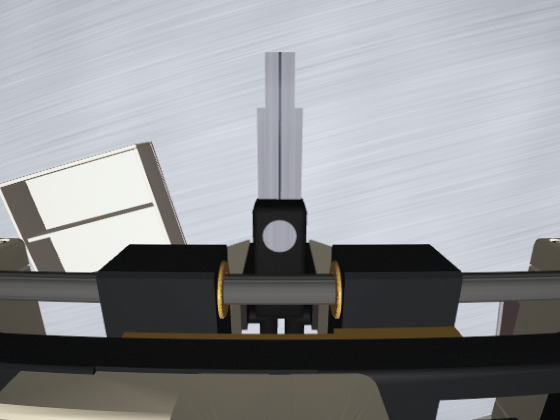

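```bash
for i in 1; do :; done
python3 -m inch '0 0 0 0.13 0.005; 0 0 0 0.26 0.005; 0 0 0 0.39 0.005; 0 0 0 0.52 0.005; 0 0 0 0.65 0.005'
python3 -m inch '0 0 0 0.13 0.005; 0 0 0 0.26 0.005; 0 0 0 0.39 0.005; 0 0 0 0.52 0.005; 0 0 0 0.65 0.005'
python3 -m inch '0 0 0 0.13 0.005; 0 0 0 0.26 0.005; 0 0 0 0.39 0.005; 0 0 0 0.52 0.005; 0 0 0 0.65 0.005'
python3 -m inch '0 0 0 0.13 0.005; 0 0 0 0.26 0.005; 0 0 0 0.39 0.005; 0 0 0 0.52 0.005; 0 0 0 0.65 0.005'
python3 -m inch '0 0 0 0 0.005; 0 0 0 0 0.005; 0 0 0 0 0.005'
python3 - <<'E'
from h import *
t,R=tool();print(t,np.degrees(np.arctan2(R[1,1],R[0,1])),arm.observe()["joints"])
w=ray("wrist",[[53,280],[199,279.5],[110,280]],0)
for p,z in zip([[53,280],[200,279.5],[110,257],[110,302]],[.008,.024,.008,.008]): print(((ray("wrist",p,t[2]-.036+z)[0]-t)@R*1000).round(1))
print(to([.5245,.1534,.097],106.45))
E
```

```text
clock: 17.45
position: [0.5072, -0.3613, 0.2436]
ee_rot: [-1.381, -2.817, -0.0]
force: [-0.6, 0.4, -1.5]
width: 0.279
gripper_force: 40.0
clock: 17.95
position: [0.5073, -0.3614, 0.2437]
ee_rot: [-2.209, -2.229, 0.002]
force: [-0.1, -0.4, -1.8]
width: 0.277
gripper_force: 40.0
clock: 18.45
position: [0.5074, -0.3614, 0.2438]
ee_rot: [-2.805, -1.407, 0.003]
force: [-0.5, 0.4, -1.3]
width: 0.278
gripper_force: 40.0
clock: 18.95
position: [0.5074, -0.3614, 0.2437]
ee_rot: [-3.109, -0.438, 0.005]
force: [-0.7, 0.2, -1.1]
width: 0.282
gripper_force: 40.0
clock: 19.25
position: [0.5079, -0.3621, 0.2455]
ee_rot: [-3.108, -0.451, 0.001]
force: [0.2, -1.1, -1.8]
width: 0.277
gripper_force: 40.0
[ 0.50786897 -0.36205071  0.24545605] -73.47128158275945 [-0.18265083  0.72436518  1.26635695  1.63819955 -0.71034339  1.32041744
 -0.08060572]
[101.7   0.7  27.9]
[35.4  0.4 12. ]
[ 76.  -10.4  27.9]
[76.  11.2 27.9]
(array([ 0.1627, -0.4893,  0.1487]), np.float64(0.0014))
```

```bash
python3 -m inch '0.0108 -0.0326 0 0 0.005; 0.0217 -0.0652 0 0 0.005; 0.0325 -0.0979 0 0 0.005; 0.0434 -0.1305 0 0 0.005; 0.0542 -0.1631 0 0 0.005'
python3 -c "
from h import *;print(arm.observe()['joints'])"
python3 -m inch '0.0108 -0.0326 0 0 0.005; 0.0217 -0.0652 0 0 0.005; 0.0325 -0.0979 0 0 0.005; 0.0434 -0.1305 0 0 0.005; 0.0542 -0.1631 0 0 0.005'
python3 -m inch '0.0108 -0.0326 0 0 0.005; 0.0217 -0.0652 0 0 0.005; 0.0325 -0.0979 0 0 0.005; 0.0434 -0.1305 0 0 0.005; 0.0542 -0.1631 0 0 0.005'
python3 -m inch '0 0 0.03 0 0.005; 0 0 0.06 0 0.005; 0 0 0.09 0 0.005; 0 0 0.12 0 0.005; 0 0 0.148 0 0.005'
python3 -m inch '0 0 0 0 0.005; 0 0 0 0 0.005; 0 0 0 0 0.005'
python3 - <<'E'
from h import *
t,R=tool();print(t,np.degrees(np.arctan2(R[1,1],R[0,1])),arm.observe()["joints"])
im=save("wrist","w7");print(to([.5245,.1534,.06],106.45))
E
```

```text
clock: 19.75
position: [0.514, -0.189, 0.246]
ee_rot: [-3.109, -0.451, -0.0]
force: [0.7, 0.3, -1.9]
width: 0.276
gripper_force: 40.0
[-0.57609564  0.57866678  1.29038794  1.82650394 -0.59819485  1.20479726
 -0.38008196]
clock: 20.25
position: [0.52, -0.0173, 0.2462]
ee_rot: [-3.109, -0.451, -0.001]
force: [0.5, -0.4, -2.3]
width: 0.275
gripper_force: 40.0
clock: 20.75
position: [0.526, 0.1545, 0.2462]
ee_rot: [-3.109, -0.451, -0.0]
force: [1.1, 0.1, -2.1]
width: 0.279
gripper_force: 40.0
clock: 21.25
position: [0.526, 0.1531, 0.0969]
ee_rot: [-3.109, -0.451, 0.0]
force: [0.5, -0.3, -1.5]
width: 0.277
gripper_force: 40.0
clock: 21.55
position: [0.5272, 0.1529, 0.0997]
ee_rot: [-3.109, -0.448, -0.003]
force: [0.7, -0.6, -1.5]
width: 0.274
gripper_force: 40.0
[0.52721452 0.15294674 0.09974057] -73.60324641597504 [-1.07342087  0.72599896  1.07631951  1.97905861 -0.80714523  0.9429338
 -0.86309106]
(array([-0.0026, -0.001 ,  0.0397]), np.float64(-0.0009))
```

View pics/w7.png

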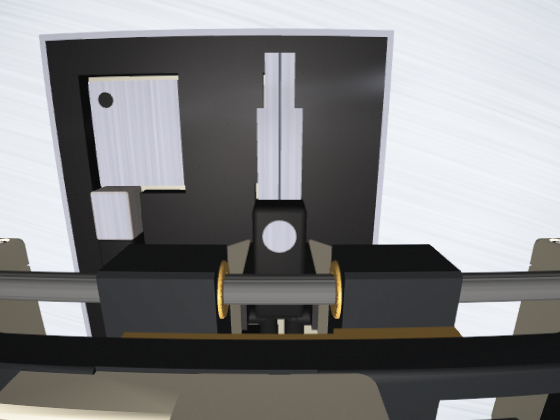

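The cleaver is seated in its pocket (blade rows 78–188, slim gaps at both ends). The shears are held over their pocket, with a sliver of pocket visible on the left at column 264. I'll check the offsets from the rim.

```bash
python3 - <<'E'
from h import *
t,R=tool()
def L(r,z):
    d=(ray("wrist",r,z)-t)@R; return (np.c_[d[:,0],-d[:,1]]*1000).round(1).tolist()
print("far rim (exp x129)",L([[37,45],[34,220],[31,392]],.018))
print("right rim (exp y -69.5)",L([[36,393],[230,379]],.018),"left (exp 152.5)",L([[38,41],[230,74]],.018))
print("clv blade far floor (pocket 103.5)",L([[76,95],[76,178]],.006),"blade right top(z11, exp 110.5-45=65.5)",L([[85,179],[185,184]],.011),"blade end x100",L([[80,130]],.011))
print("clv pocket right foam? ",L([[189,185]],.006))
z=t[2]-.036
print("shears tip",L([[53,280]],z+.008),"sliver left tip edge exp floor(+9.5@tip)",L([[80,264]],.006),L([[190,257]],.006))
E
```

```text
far rim (exp x129) [[124.7, 147.8], [122.9, 35.8], [125.1, -69.6]]
right rim (exp y -69.5) [[122.2, -70.4], [-3.4, -70.4]] left (exp 152.5) [[124.3, 150.6], [-3.6, 146.8]]
clv blade far floor (pocket 103.5) [[101.4, 123.5], [100.1, 66.7]] blade right top(z11, exp 110.5-45=65.5) [[93.8, 65.0], [27.4, 66.1]] blade end x100 [[97.6, 97.3]]
clv pocket right foam?  [[23.5, 67.1]]
shears tip [[101.8, -0.7]] sliver left tip edge exp floor(+9.5@tip) [[97.0, 9.7]] [[22.7, 15.5]]
```

```bash
python3 -m inch '-0.003 -0.0007 0 0 0.005; -0.003 -0.0007 0.015 0 0.005; -0.003 -0.0007 0.03 0 0.005; -0.003 -0.0007 0.037 0 0.005; -0.003 -0.0007 0.037 0 0.005'
python3 -m inch '0 0 0.002 0 0.005; 0 0 0.004 0 0.005; 0 0 0.006 0 0.005; 0 0 0.008 0 0.005; 0 0 0.008 0 0.005'
```

```text
clock: 22.1
position: [0.5222, 0.1526, 0.0597]
ee_rot: [3.109, 0.447, -0.004]
force: [0.7, 0.8, -1.4]
width: 0.28
gripper_force: 40.0
clock: 22.6
position: [0.523, 0.1529, 0.0531]
ee_rot: [-3.109, -0.447, 0.0]
force: [0.1, 0.4, -2.0]
width: 0.279
gripper_force: 40.0
```

```bash
python3 -m inch '0 0 0.001 0 0.005; 0 0 0.002 0 0.005; 0 0 0.003 0 0.005; 0 0 0.003 0 0.005'
python3 -m inch '0 0 0.001 0 0.005; 0 0 0.002 0 0.005; 0 0 0.003 0 0.005; 0 0 0.003 0 0.005'
```

```text
clock: 23.0
position: [0.5233, 0.1529, 0.0505]
ee_rot: [-3.109, -0.447, -0.001]
force: [-1.1, -0.6, 3.3]
width: 0.277
gripper_force: 40.0
clock: 23.4
position: [0.5236, 0.153, 0.0476]
ee_rot: [-3.109, -0.447, -0.002]
force: [-0.4, 0.5, 4.3]
width: 0.281
gripper_force: 40.0
```

```bash
python3 -m inch '0 0 0.002 0 0.005; 0 0 0.004 0 0.005; 0 0 0.0055 0 0.005; 0 0 0.0055 0 0.005'
python3 -m inch '0 0 0 0 0.05; 0 0 0 0 0.05; 0 0 0 0 0.05; 0 0 -0.02 0 0.05; 0 0 -0.04 0 0.05'
python3 -m inch '0 0 0 0 0; 0 0 0 0 0; 0 0 0 0 0; 0 0 0 0 0; 0 0 0 0 0'
python3 -m inch '0 0 0.01 0 0; 0 0 0.018 0 0; 0 0 0.024 0 0; 0 0 0.028 0 0; 0 0 0.028 0 0'
```

```text
clock: 23.8
position: [0.5238, 0.153, 0.0423]
ee_rot: [-3.109, -0.447, -0.002]
force: [-1.6, -0.1, 7.8]
width: 0.277
gripper_force: 40.0
clock: 24.3
position: [0.5226, 0.1526, 0.0817]
ee_rot: [3.109, 0.447, -0.002]
force: [0.1, -0.4, -0.2]
width: 0.543
gripper_force: 0.0
clock: 24.8
position: [0.5229, 0.1528, 0.0812]
ee_rot: [3.109, 0.447, -0.001]
force: [-0.3, 0.6, 0.6]
width: 0.16
gripper_force: 0.0
clock: 25.3
position: [0.5229, 0.1527, 0.0531]
ee_rot: [3.109, 0.447, -0.001]
force: [-0.2, 0.3, -0.0]
width: 0.003
gripper_force: 0.0
```

```bash
python3 -m inch '0 0 0.001 0 0; 0 0 0.002 0 0; 0 0 0.003 0 0; 0 0 0.003 0 0'
python3 -m inch '0 0 0.001 0 0; 0 0 0.0015 0 0; 0 0 0.0015 0 0; 0 0 0.0015 0 0'
python3 -m inch '0 0 -0.02 0 0; 0 0 -0.06 0 0; 0 0 -0.11 0 0; 0 0 -0.16 0 0; 0 0 -0.2 0 0'
python3 -m inch '-0.04 0 0 0 0; -0.08 0 0 0 0; -0.08 0 0 0 0; -0.08 0 0 0 0'
python3 - <<'E'
from h import *
t,R=tool();print(t)
im=save("wrist","w8")
for q in ["cleaver","cleaver_tip","shears","shears_tip"]:
    for r in arm.place_of("wrist",q)[:1]: print(q,r["conf"],r["point"],ray("wrist",r["point"],.006)[0].round(4))
E
```

```text
clock: 25.7
position: [0.5234, 0.1528, 0.0522]
ee_rot: [-3.108, -0.446, -0.001]
force: [-6.4, -0.2, 20.7]
width: 0.001
gripper_force: 10.4
clock: 26.1
position: [0.5234, 0.1528, 0.0521]
ee_rot: [-3.107, -0.446, -0.002]
force: [-12.7, -0.4, 42.1]
width: 0.005
gripper_force: 20.8
clock: 26.6
position: [0.5234, 0.1525, 0.2519]
ee_rot: [3.109, 0.446, 0.002]
force: [0.8, 1.0, 1.0]
width: 0.005
gripper_force: 0.0
clock: 27.0
position: [0.4458, 0.131, 0.2496]
ee_rot: [-3.106, -0.448, -0.001]
force: [0.4, -0.4, 0.3]
width: 0.003
gripper_force: 0.0
[0.4458013  0.13095836 0.24963767]
cleaver 0.72 [112.0, 186.0] [0.495 0.253 0.006]
cleaver_tip 0.58 [12.5, 177.7] [0.5929 0.2843 0.006 ]
shears 0.57 [109.8, 282.3] [0.5272 0.1495 0.006 ]
shears_tip 0.77 [11.3, 281.4] [0.6234 0.1786 0.006 ]
```

View pics/w8.png

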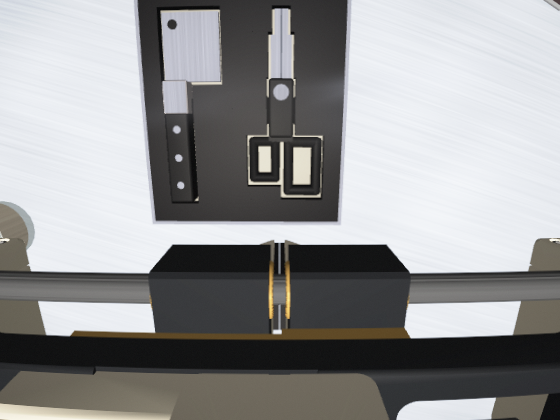

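Both tools sit in their pockets: the cleaver at (112, 186) and the shears at (110, 282), with even gaps all round. Both were pressed with over 20 N and their tops measured at 30 mm, so they are fully home. The gripper is clear.

```bash
python3 -c "
from cell import arm;print(arm.sign_off())"
```

```text
the job is handed in; nothing more can be done
None
```

The cleaver and the black shears are pressed home in their own cut-outs, tips the right way, the gripper is clear, and the job is handed in at about 27 s of the 67 s allowed; sign-off returned no verdict.

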